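# Find the rattling enclosure

## Task

One of the three sealed enclosures has a part loose inside. Pick up the red-lidded one, then the yellow, then the blue, and shake each clear of the bench by rocking it end down, at least 20 degrees from level, to feel whether something shifts inside; set each back upright about where it stood, without dropping it, before you take the next. Finish holding the one that rattles in the gripper, level and still, about 12 cm above the green glass window of the low black inspection reader, and keep hold of it, with the two sound ones standing where they stood and the other things on the bench left alone.

Things in the scene. Friction and masses are not known exactly. Their poses are not given: they have to be found in the camera images.
- case_red_centre (a point): centre, half-way up, of a sealed grey plastic enclosure with a red screwed lid, 120 x 58 x 48 mm (x long, y across, z up), 0.35 to 0.45 kg with its contents, standing flat on the bench, lid up; pick it across the 58 mm width
- case_yellow_centre (a point): centre of the same enclosure with a yellow lid; same size and axes
- case_blue_centre (a point): centre of the same enclosure with a blue lid; same size and axes
- case_red: the red-lidded enclosure; origin at the centre of its underside. In exactly one of the three (any colour) a 0.14 kg ball rolls freely along x, 41 mm to either side of the centre, and bumps the end walls; it starts to roll at under 7 degrees of tilt. In the others an equally heavy part is packed tight in the middle and the balance never shifts
- case_yellow: the yellow-lidded enclosure; origin in the centre of its underside
- case_blue: the blue-lidded enclosure; origin in the centre of its underside
- reader_window (a point): centre of the 80 mm green glass window on top of the inspection reader, a low black plate 120 x 120 x 14 mm fixed to the bench; this point is 14.5 mm above the bench
- tape_yellow: loose roll of yellow tape, 88 x 90 x 18 mm, a bystander; origin under its centre
- calculator: loose white calculator, 118 x 72 x 15 mm, a bystander; origin under its centre
- flush_cutter: loose blue-handled flush cutter, 42 x 131 x 13 mm, a bystander; origin under its centre
- marker_blue: loose white marker pen with blue cap, 11 x 138 x 12 mm, a bystander; origin under its centre
There are look-alikes about, which are no part of the job. Leave any orange or purple look-alike of the case_blue alone.

How it is judged:
By the outcome, as a careful person would: the job done as asked, in the order asked, and still so for the second after the job is handed in, while the arm keeps its last pose, push and grip.
It also fails if it takes over 72 s, if anything falls off the work surface, if the arm or the gripper's body presses on something with over 40 N, if the wrist force passes 120 N, or if a joint passes its speed limit or range.

## Robot

A 6-joint arm with a two-finger parallel gripper is mounted at the origin on a cart in front of the work surface, level with it; the furniture and walls round the work are solid. World frame = base frame: x ahead of the robot, y to its left, z up, the work surface at z = 0. Lengths are in m, angles in rad, forces in N, time in s.
With the tool pointing down it reaches from about 0.325 to 0.85 m from the base axis. Payload 15.5 kg.
Tool frame: the origin (TCP) lies between the finger pads; the fingertips stand 8 mm ahead of it and the grasp point (between the pads) lies 11 mm behind it; y points along the fingers, z is the direction in which the jaws open and shut, and the axes are right-handed (so a half turn about y gives the same grasp; the last joint's range is limited). The gripper opens to 91 mm and grips with 3 to 60 N. Pads are 32 mm wide; open, the fingers measure 118 mm over their backs; the gripper's body (76 mm by 178 mm) begins 60 mm behind the grasp point.
Start: joints at [1.183, 0.494, 1.345, -0, 1.302, -0.096], TCP at [0.18, 0.598, 0.222] pointing down, gripper open.
Joint ranges: [-2.91, 2.91], [-0.82, 2.16], [0.22, 2.67], [-1.22, 4.37], [0.12, 2.79], [-3.08, 3.08]. Speed limits (rad/s): [1.89, 1.89, 2.57, 3.01, 3.01, 3.01].

## Interface

Orientations are given as [roll, pitch, yaw] about the fixed x, y, z axes, in that order (R = Rz(yaw) Ry(pitch) Rx(roll)).
In Python, from plant import ctrl gives the robot as it stands.
- The arm moves only by the shell command python3 -m handwheel 'ROWS'. ROWS is JSON, a list of rows, each a list of 5 numbers: the finger opening in cm, from 0 to 9.12, then the shift along the tool's x, y, z in cm, then the turn about the tool's y in rad. In form: [[grip, x, y, z, roll], ...]. A call has exactly 5 rows; each row is the pose to reach, as a shift and turn from the pose commanded when the call began, along the tool's axes at that moment; what a row does not reach only later rows make up. A row lasts 1/8 s, in which the tool goes at most 62.5 mm and 10.7 degrees, less where a joint would pass 70% of its speed; a pose out of reach is approached as far as the arm can. A call with a gripper value outside its range is refused whole. The fingers move at their own pace and stop on an object; the grip force is fixed at half the most. Time passes only in rows, so rows that repeat a pose let the fingers close, or fill a call up. It gives the time, the measured TCP pose, the force and the opening at its end, in the units of the state.
- ctrl.observe(): the state, without advancing time (a new reading comes with each control period).
- ctrl.grab_frame(name): name is "scene" or "top" or "wrist"; returns the picture (384x512x3 uint8, red, green, blue); there is no depth.
- ctrl.camera_params(name): a dict with "fx", "fy", "cx", "cy" (pixels), "cam_to_world" (4x4, takes a point from camera to world coordinates); the wrist camera has in their place "tool_from_camera" (4x4, takes a point from camera to tool coordinates, whose origin is the TCP and whose axes are the tool frame's). Camera axes: x right, y down, z forward; pixel columns grow to the right and rows downward; lengths in m; the calibration is good to about 2 mm. A picture is of the moment at which its call begins: read the wrist's pose just before it. camera_params takes no time and is no camera call.
- ctrl.close_job(): hands the job in, once; it reports no verdict.
Trained networks look in the newest picture that a camera, given by its name, has taken for a name from the list of things; names that differ only in an ending like _2 or _b are one class to them, and where a whole thing is asked for, a point or a joint stands for the part that bears it (a point fixed in the world has none). Each returns a list of dicts, best first, with "confidence" (0 to 1); they miss things now and then, are a little off and sometimes report something else, mostly with a low value. They report only what shows in the picture. A call takes as long as a camera call. They do not tell look-alikes from the thing itself.
- ctrl.find_in(camera, thing): "position" ([column, row] in pixels, amid what is visible of it).
The state is a dict: "t": time; "joint_positions": joint angles; "qd": joint speeds; "joint_efforts": joint torques, N m; "tool_pos": TCP position; "ee_rot": TCP orientation; "force": force on the tool from outside, world axes, zero at the start; "wrist_torque": the same for the moment, N m; "gripper_width": finger opening in m.
Only numpy, scipy, OpenCV 4.12 (cv2) and the standard library are available. Lean on these libraries where they do the work, as an engineer would, in place of code of your own. Each camera call takes 0.05 s, during which the arm holds its last target.

## Working session

There is one attempt and no reset: what is moved stays moved. The work goes in short steps, Python scripts to look and compute and a shell command to move; the robot and the scene stay as the last step left them, time stands still between calls to the robot, and variables do not carry over. Pictures are saved under pics/ and viewed, and the job is handed in when it is done.

```bash
ls; mkdir -p pics
python3 - <<'E'
from plant import ctrl
import cv2,numpy as np
np.set_printoptions(precision=4,suppress=True)
print(ctrl.observe())
for n in ("scene","top"):
    im=ctrl.grab_frame(n); cv2.imwrite(f"pics/{n}0.png",im[:,:,::-1]); print(n,ctrl.camera_params(n))
print(ctrl.camera_params("wrist"))
E
```

```text
pics
{'t': 0.0, 'joint_positions': array([ 1.1825,  0.4942,  1.3462,  0.    ,  1.3025, -0.0955]), 'qd': array([ 0.0026, -0.0007,  0.0005, -0.0007,  0.0021, -0.    ]), 'joint_efforts': array([ -0.0035, -87.8819, -38.1839,   0.0704,   0.0537,  -0.0001]), 'tool_pos': array([0.1802, 0.598 , 0.2213]), 'ee_rot': array([-1.5721,  0.0001, -0.2928]), 'force': array([-0.2229, -0.0734, -0.7625]), 'wrist_torque': array([0.0044, 0.0112, 0.0037]), 'gripper_width': 0.09154295636067106}
scene {'fx': 368.72970476586323, 'fy': 368.72970476586323, 'cx': 257.7257720004582, 'cy': 195.8241399836335, 'cam_to_world': array([[ 0.7842, -0.4182,  0.4584,  0.0123],
       [-0.6205, -0.5274,  0.5804, -0.7206],
       [-0.001 , -0.7396, -0.6731,  0.95  ],
       [ 0.    ,  0.    ,  0.    ,  1.    ]])}
top {'fx': 387.7735667805346, 'fy': 387.7735667805346, 'cx': 253.0549605282612, 'cy': 187.89858200312676, 'cam_to_world': array([[-0.017 , -0.9932,  0.1154,  0.498 ],
       [-0.9998,  0.0164, -0.0063,  0.0356],
       [ 0.0044, -0.1155, -0.9933,  1.1952],
       [ 0.    ,  0.    ,  0.    ,  1.    ]])}
{'fx': 318.3655634689822, 'fy': 318.3655634689822, 'cx': 253.571771262809, 'cy': 194.7934310577794, 'tool_from_camera': array([[ 0.0004,  0.9725,  0.2328, -0.0648],
       [-0.0002, -0.2328,  0.9725, -0.1626],
       [ 1.    , -0.0004,  0.0001, -0.0006],
       [ 0.    ,  0.    ,  0.    ,  1.    ]])}
```

View pics/top0.png

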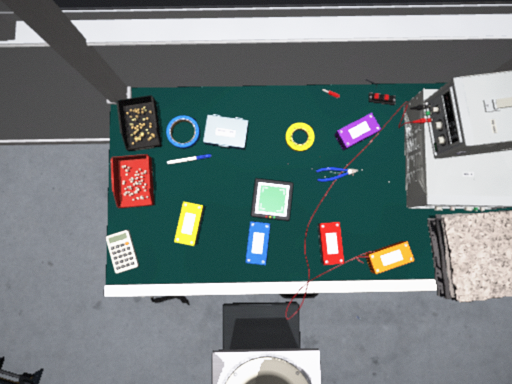

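View pics/scene0.png

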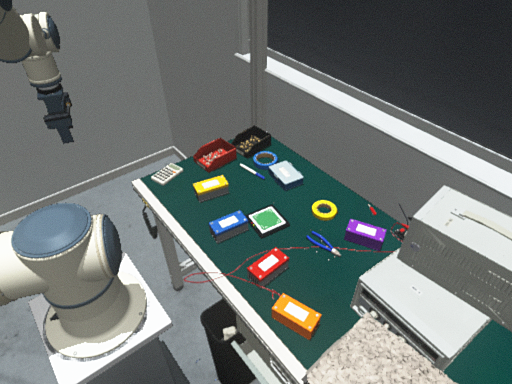

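```bash
cat > h.py <<'E'
from plant import ctrl
import cv2,numpy as np
from scipy.spatial.transform import Rotation as R
np.set_printoptions(precision=4,suppress=True)
def proj(n,p):
    c=ctrl.camera_params(n);T=np.linalg.inv(c['cam_to_world']);q=T[:3,:3]@np.array(p)+T[:3,3]
    return np.array([c['fx']*q[0]/q[2]+c['cx'],c['fy']*q[1]/q[2]+c['cy']])
def wristT(s):
    T=np.eye(4);T[:3,:3]=R.from_euler('xyz',s['ee_rot']).as_matrix();T[:3,3]=s['tool_pos'];return T
def back(n,uv,z,T=None):
    c=ctrl.camera_params(n)
    M=c['cam_to_world'] if n!='wrist' else T@c['tool_from_camera']
    uv=np.atleast_2d(uv).astype(float)
    d=np.c_[(uv[:,0]-c['cx'])/c['fx'],(uv[:,1]-c['cy'])/c['fy'],np.ones(len(uv))]@M[:3,:3].T
    o=M[:3,3]; s=(z-o[2])/d[:,2]
    return o+d*s[:,None]
HUE={'red':((0,5),(174,180)),'yellow':((24,34),),'blue':((102,118),),'green':((45,80),),'orange':((8,20),)}
def mask(im,col):
    h=cv2.cvtColor(im,cv2.COLOR_RGB2HSV);m=np.zeros(h.shape[:2],np.uint8)
    for a,b in HUE[col]: m|=cv2.inRange(h,(a,140,110),(b,255,255))
    return m
def blobs(im,col,minA=60):
    m=mask(im,col);cs,_=cv2.findContours(m,cv2.RETR_EXTERNAL,cv2.CHAIN_APPROX_NONE)
    return sorted([c for c in cs if cv2.contourArea(c)>minA],key=cv2.contourArea,reverse=True)
E
python3 - <<'E'
from h import *
s=ctrl.observe();print(R.from_euler('xyz',s['ee_rot']).as_matrix())
print(proj('top',s['tool_pos']),proj('scene',s['tool_pos']))
for n in('top','scene'):
    im=cv2.imread(f'pics/{n}0.png')[:,:,::-1].copy()
    for col in('red','yellow','blue'):
        for c in blobs(im,col):
            P=back(n,c[:,0,:],0.048)[:,:2]
            (cx,cy),(w,h),a=cv2.minAreaRect((P*1000).astype(np.float32))
            print(n,col,cv2.contourArea(c),np.mean(c[:,0],0).round(),'c',round(cx,1),round(cy,1),'wh',round(w),round(h),'a',round(a,1))
    im2=cv2.cvtColor(im,cv2.COLOR_RGB2HSV)
    for c in blobs(im,'green'):
        P=back(n,c[:,0,:],0.0145);print(n,'green',cv2.contourArea(c),(P.min(0)+P.max(0))/2,np.ptp(P,axis=0))
    for t in('case_red_centre','case_yellow_centre','case_blue_centre','reader_window','calculator'):
        pass
E
```

```text
[[ 0.9574 -0.0004  0.2886]
 [-0.2886 -0.001   0.9574]
 [-0.0001 -1.     -0.0011]]
[ 18.2849 370.7871] [ 67.9916 133.0628]
top red 1379.5 [135. 182.] c 657.8 383.7 wh 151 95 a 4.4
top red 813.0 [331. 243.] c 465.0 -198.6 wh 122 61 a 4.1
top yellow 830.5 [188. 223.] c 530.0 221.0 wh 63 123 a 77.7
top yellow 623.5 [300. 136.] c 785.7 -116.4 wh 85 84 a 89.1
top blue 832.0 [257. 243.] c 469.6 18.3 wh 61 124 a 82.4
top blue 812.0 [182. 131.] c 808.5 240.5 wh 97 99 a 90.0
top blue 138.5 [332. 173.] c 669.3 -207.6 wh 93 42 a 89.1
scene red 624.0 [268. 263.] c 464.3 -198.0 wh 124 62 a 3.9
scene red 63.5 [220. 153.] c 671.2 368.9 wh 131 51 a 3.5
scene yellow 339.0 [324. 209.] c 767.9 -139.3 wh 90 88 a 82.4
scene yellow 298.5 [210. 183.] c 528.9 223.6 wh 63 126 a 77.6
scene blue 452.5 [228. 222.] c 468.9 19.7 wh 64 123 a 82.6
scene blue 271.0 [265. 158.] c 792.1 220.0 wh 101 100 a 1.9
scene blue 109.5 [320. 241.] c 649.1 -234.7 wh 44 92 a 0.9
```

```bash
cat >> h.py <<'E'
def rect(n,c,z=0.048,T=None):
    P=back(n,c[:,0,:],z,T)[:,:2]
    r=cv2.minAreaRect((P*1000).astype(np.float32));b=cv2.boxPoints(r)
    e=[b[1]-b[0],b[2]-b[1]];l=max(e,key=np.linalg.norm)
    a=np.arctan2(l[1],l[0]);a=(a+np.pi/2)%np.pi-np.pi/2
    return np.array(r[0])/1000,a,sorted(np.linalg.norm(x) for x in e)
E
python3 - <<'E'
from h import *
HUE['green']=((40,95),)
for n in('top','scene'):
    im=cv2.imread(f'pics/{n}0.png')[:,:,::-1].copy()
    for col in('red','yellow','blue'):
        for c in blobs(im,col,200): 
            r=rect(n,c); 
            if abs(r[2][1]-124)<4:print(n,col,*r)
    h=cv2.cvtColor(im,cv2.COLOR_RGB2HSV)
    print(h[200 if n=='top' else 220, 272 if n=='top' else 266])
    m=cv2.inRange(h,(35,60,120),(95,255,255));cs,_=cv2.findContours(m,0,1)
    for c in cs:
        if cv2.contourArea(c)>100:
            P=back(n,c[:,0,:],0.0145);print(n,'green',np.mean(c[:,0],0),(P.min(0)+P.max(0))/2,np.ptp(P,axis=0))
im=cv2.imread('pics/top0.png');cv2.imwrite('pics/crop_red.png',cv2.resize(im[200:300,220:430],None,fx=3.5,fy=3.5,interpolation=2))
E
```

```text
top red [ 0.465  -0.1986] 0.07176232 [np.float32(61.13351), np.float32(122.29805)]
top yellow [0.53  0.221] -0.21476555 [np.float32(62.921116), np.float32(122.78405)]
top blue [0.4696 0.0183] -0.13267791 [np.float32(61.473915), np.float32(123.63704)]
[ 70  67 243]
top green [272.3297 198.    ] [ 0.6018 -0.0293  0.0145] [0.0771 0.0738 0.    ]
scene red [ 0.4643 -0.198 ] 0.06797731 [np.float32(61.58419), np.float32(123.749245)]
scene yellow [0.5289 0.2236] -0.21634412 [np.float32(62.558563), np.float32(125.554016)]
scene blue [0.4689 0.0197] -0.12975919 [np.float32(64.476776), np.float32(122.58375)]
[ 68 133 192]
scene green [266.7581 218.6452] [ 0.5994 -0.0271  0.0145] [0.0816 0.0836 0.    ]
```

View pics/crop_red.png

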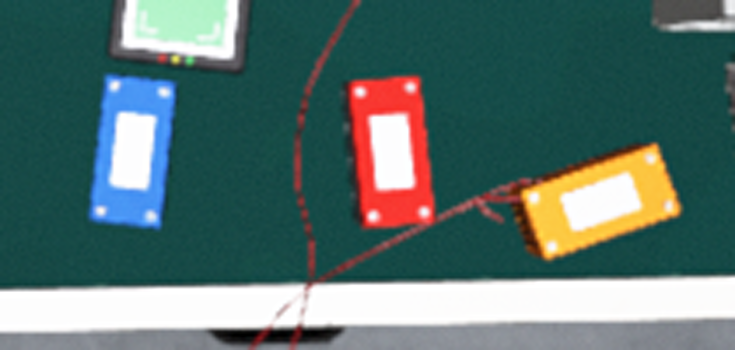

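```bash
python3 -m handwheel '[[9.1,5.6,0,-2.4,0],[9.1,11.2,0,-4.8,0],[9.1,16.8,0,-7.2,0],[9.1,22.4,0,-9.6,0],[9.1,28,0,-12,0]]'
python3 -m handwheel '[[9.1,2.2,0,-5.6,0],[9.1,4.4,0,-11.2,0],[9.1,6.6,0,-16.8,0],[9.1,8.8,0,-22.4,0],[9.1,11,0,-28,0]]'
python3 -m handwheel '[[9.1,2.2,0,-5.6,-0.07],[9.1,4.4,0,-11.2,-0.14],[9.1,6.6,0,-16.8,-0.21],[9.1,8.8,0,-22.4,-0.28],[9.1,11.2,0,-28,-0.363]]'
python3 - <<'E'
from h import *
s=ctrl.observe();print(s)
im=ctrl.grab_frame('wrist');cv2.imwrite('pics/w1.png',im[:,:,::-1])
T=wristT(s)
for c in blobs(im,'red',200): print(rect('wrist',c,0.048,T))
E
```

```text
t: 0.72
tool_pos: [0.4151, 0.4012, 0.2218]
ee_rot: [-1.571, 0.0, -0.293]
force: [0.5, 0.8, 0.2]
gripper_width: 0.091
t: 1.35
tool_pos: [0.4381, 0.101, 0.2219]
ee_rot: [-1.571, -0.0, -0.293]
force: [1.2, -0.6, -0.4]
gripper_width: 0.0913
t: 1.98
tool_pos: [0.4644, -0.1996, 0.2219]
ee_rot: [-1.571, 0.0, 0.072]
force: [1.6, 1.0, 0.2]
gripper_width: 0.091
{'t': 1.975, 'joint_positions': array([-0.5241,  0.3265,  1.6348,  0.0001,  1.1805, -2.1674]), 'qd': array([-0.8274,  0.3104, -0.4967,  0.0014,  0.1771, -1.491 ]), 'joint_efforts': array([  7.7333, -74.5403, -29.9955,  -0.4503,  -0.218 ,   4.9614]), 'tool_pos': array([ 0.4644, -0.1996,  0.2219]), 'ee_rot': array([-1.5706,  0.0001,  0.0725]), 'force': array([1.6   , 0.9572, 0.2423]), 'wrist_torque': array([ 0.0703, -0.0524,  0.0557]), 'gripper_width': 0.09095866764766329}
(array([ 0.4644, -0.1995]), np.float32(0.06769848), [np.float32(58.056328), np.float32(119.31603)])
```

View pics/w1.png

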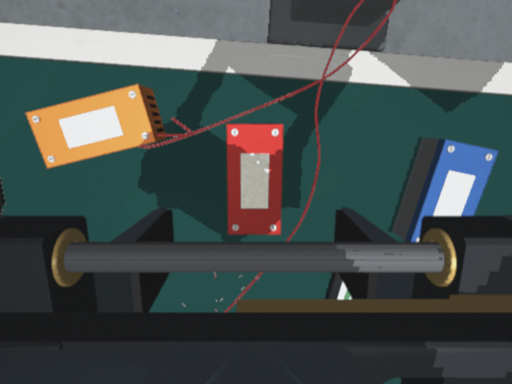

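```bash
python3 -m handwheel '[[9.1,-5,-1,0,0],[9.1,-10,-2,0,0],[9.1,-15,-3,0,0],[9.1,-20,-4,0,0],[9.1,-25,-5,0,0]]'
python3 -c "
from h import *
s=ctrl.observe();print(s['joint_positions'],s['qd'],s['ee_rot'])"
```

```text
t: 2.65
tool_pos: [0.2139, -0.2147, 0.2721]
ee_rot: [-1.571, 0.0, 0.071]
force: [-0.1, -0.1, 0.2]
gripper_width: 0.0909
[-0.9849 -0.0476  1.948  -0.0002  1.2412 -2.6265] [-1.0679 -0.5798  0.3104 -0.0039  0.2616 -1.0593] [-1.5708  0.0002  0.0708]
```

```bash
python3 -m handwheel '[[9.1,4,-5,0,0],[9.1,8,-10,0,0],[9.1,12,-15,0,0],[9.1,16,-20,0,0],[9.1,20,-25,0,0]]'
python3 -m handwheel '[[9.1,4,-5,0,0],[9.1,8,-10,0,0],[9.1,12,-15,0,0],[9.1,16,-20,0,0],[9.1,20,-25,0,0]]'
python3 -c "
from h import *
s=ctrl.observe();print(s['joint_positions'],s['qd'],s['ee_rot'])"
```

```text
t: 3.28
tool_pos: [0.4111, -0.2008, 0.5175]
ee_rot: [-1.571, 0.0, 0.07]
force: [0.4, -1.3, 0.3]
gripper_width: 0.0906
t: 3.9
tool_pos: [0.5559, -0.18, 0.6907]
ee_rot: [-1.579, -0.021, 0.07]
force: [-17.2, 7.4, 8.0]
gripper_width: 0.0909
[-0.417   0.4278  0.2192  0.0045  2.4719 -2.0543] [ 0.1967  0.0821 -0.0208  0.0319  0.0856  0.2147] [-1.5789 -0.0213  0.0702]
```

Run:
```python
from h import *
for i in range(3):
    ctrl.grab_frame('scene');s=ctrl.observe();print(s['t'],s['tool_pos'],s['joint_positions'],s['ee_rot'])
```

```text
3.95 [ 0.5562 -0.1787  0.6889] [-0.4149  0.4286  0.2231  0.0052  2.4721 -2.0528] [-1.5763 -0.0173  0.0712]
4.0 [ 0.5562 -0.1796  0.6898] [-0.4162  0.4274  0.2227  0.0047  2.4699 -2.0547] [-1.5783 -0.0205  0.0715]
4.05 [ 0.5558 -0.1801  0.691 ] [-0.4172  0.4259  0.2215  0.0044  2.4691 -2.0555] [-1.5801 -0.0234  0.0711]
```

```bash
python3 -m handwheel '[[9.1,6,0,0,0],[9.1,12,0,0,0],[9.1,18,0,0,0],[9.1,24,0,0,0],[9.1,30,0,0,0]]'
python3 -c "
from h import *
s=ctrl.observe();print(s['joint_positions'],s['qd'],s['ee_rot'])"
```

```text
t: 4.68
tool_pos: [0.688, -0.1455, 0.6025]
ee_rot: [-1.592, -0.064, 0.071]
force: [0.0, -0.2, 0.7]
gripper_width: 0.091
[-0.2946  0.569   0.2204  0.0036  2.285  -1.933 ] [ 0.129   0.1883  0.0007 -0.0049 -0.2     0.1244] [-1.5922 -0.0637  0.0707]
```

```bash
python3 -m handwheel '[[9.1,0,4,0,0],[9.1,-2,8,0,0],[9.1,-4,12,0,0],[9.1,-6,16,0,0],[9.1,-8,20,0,0]]'
python3 -c "
from h import *
s=ctrl.observe();print(s['joint_positions'],s['qd'],s['ee_rot'])"
```

```text
t: 5.3
tool_pos: [0.6197, -0.1546, 0.3972]
ee_rot: [-1.592, -0.064, 0.071]
force: [0.4, -0.0, -0.4]
gripper_width: 0.091
[-0.341   0.3721  1.0798  0.0058  1.6227 -1.9815] [-0.0994 -0.1496  1.0632  0.0059 -0.9119 -0.1022] [-1.5923 -0.0637  0.0708]
```

```bash
cat >> h.py <<'E'
def st():
    s=ctrl.observe();M=R.from_euler('xyz',s['ee_rot']).as_matrix();y=M[:,1]
    print('t',s['t'],'pos',s['tool_pos'],'lean deg',np.degrees(np.arccos(-y[2])).round(2),'az',np.arctan2(y[1],y[0]).round(3),'zax',M[:,2],'xax',M[:,0]);print(' q',s['joint_positions'],'F',s['force'],'M',s['wrist_torque'],'w',s['gripper_width']);return s
E
python3 -c "
from h import *
st()"
python3 -m handwheel '[[9.1,4,1,3,0],[9.1,8,2,6,0],[9.1,12,3,9,0],[9.1,16,4,12,0],[9.1,20,5,15,0]]'
python3 -c "
from h import *
st()"
python3 -m handwheel '[[9.1,6,0,0,0],[9.1,12,0,0,0],[9.1,18,0,0,0],[9.1,24,0,0,0],[9.1,30,0,0,0]]'
python3 -c "
from h import *
st()"
```

```text
t 5.3 pos [ 0.6197 -0.1546  0.3972] lean deg 3.85 az -0.255 zax [-0.0694  0.9974 -0.0214] xax [0.9955 0.0706 0.0637]
 q [-0.341   0.3721  1.0798  0.0058  1.6227 -1.9815] F [ 0.3638 -0.0071 -0.3728] M [ 0.0054  0.0319 -0.0206] w 0.09102369224668275
t: 5.92
tool_pos: [0.8136, 0.0096, 0.3576]
ee_rot: [-1.592, -0.064, 0.071]
force: [0.7, -0.3, -0.0]
gripper_width: 0.0912
t 5.925 pos [0.8136 0.0096 0.3576] lean deg 3.84 az -0.252 zax [-0.0694  0.9974 -0.0212] xax [0.9955 0.0707 0.0636]
 q [-0.0559  0.7059  0.5906 -0.0134  1.7793 -1.7001] F [ 0.7011 -0.2885 -0.0108] M [-0.023   0.0454  0.0016] w 0.09122567000993825
t: 6.55
tool_pos: [0.9216, 0.0209, 0.3197]
ee_rot: [-1.595, -0.121, 0.072]
force: [0.6, 0.7, 0.1]
gripper_width: 0.0908
t 6.55 pos [0.9216 0.0209 0.3197] lean deg 7.05 az -0.127 zax [-0.0691  0.9973 -0.0241] xax [0.9902 0.0715 0.1204]
 q [-0.038   0.9313  0.2197 -0.0114  1.8679 -1.6834] F [0.6179 0.662  0.0976] M [0.0095 0.1341 0.0427] w 0.09084456337992568
```

```bash
python3 -c "
from h import *
im=ctrl.grab_frame('top');cv2.imwrite('pics/t2.png',im[:,:,::-1])
print(back('top',[[270,85],[270,45],[270,20]],0.0))
print(back('top',[[270,85],[270,45],[270,20]],0.3))"
```

```text
[[ 0.9677 -0.032   0.    ]
 [ 1.1024 -0.0349  0.    ]
 [ 1.1883 -0.0368  0.    ]]
[[ 0.8498 -0.015   0.3   ]
 [ 0.9507 -0.0172  0.3   ]
 [ 1.015  -0.0187  0.3   ]]
```

View pics/t2.png

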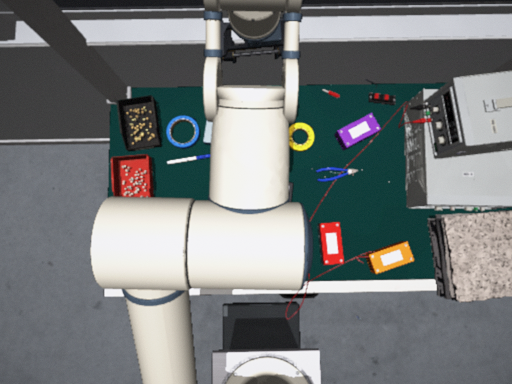

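```bash
python3 -m handwheel '[[9.1,-5,-3.5,0,0],[9.1,-10,-7,0,0],[9.1,-12,-11,0,0],[9.1,-7,-15,0,0],[9.1,-2,-19,0,0]]'
python3 -c "
from h import *
st()"
python3 -m handwheel '[[9.1,5,-3,0,0],[9.1,10,-6,0,0],[9.1,15,-9,0,0],[9.1,20,-12,0,0],[9.1,25,-15,0,0]]'
python3 -c "
from h import *
st()"
```

```text
t: 7.22
tool_pos: [0.8401, 0.0198, 0.475]
ee_rot: [-1.596, -0.143, 0.072]
force: [137.3, 0.3, 119.0]
gripper_width: 0.0909
t 7.225 pos [0.8401 0.0198 0.475 ] lean deg 8.31 az -0.104 zax [-0.0686  0.9973 -0.0251] xax [0.9872 0.0715 0.1423]
 q [-0.0438  0.747   0.2191 -0.0097  2.0308 -1.69  ] F [137.3179   0.3377 118.9704] M [-0.3257 -6.1567  0.4412] w 0.0909340409531089
t: 7.85
tool_pos: [0.8486, 0.0276, 0.4899]
ee_rot: [-1.598, -0.194, 0.074]
force: [-0.3, -0.3, -0.6]
gripper_width: 0.0907
t 7.85 pos [0.8486 0.0276 0.4899] lean deg 11.23 az -0.069 zax [-0.0686  0.9973 -0.0271] xax [0.9786 0.0726 0.1928]
 q [-0.0351  0.7314  0.2197 -0.0071  1.9946 -1.6808] F [-0.2548 -0.32   -0.5818] M [0.0308 0.0984 0.0053] w 0.09072441813253003
```

```bash
python3 -m handwheel '[[9.1,5,-3,0,0],[9.1,10,-6,0,0],[9.1,15,-9,0,0],[9.1,20,-12,0,0],[9.1,25,-15,0,0]]'
python3 -c "
from h import *
s=st()
M=R.from_euler('xyz',s['ee_rot']).as_matrix()
print(M.T@(np.array([.4645,-.1985,.2])-s['tool_pos']))"
```

```text
t: 8.48
tool_pos: [0.8526, 0.0341, 0.5114]
ee_rot: [-1.601, -0.246, 0.076]
force: [0.3, 0.6, 0.2]
gripper_width: 0.0911
t 8.475 pos [0.8526 0.0341 0.5114] lean deg 14.21 az -0.046 zax [-0.0683  0.9972 -0.0289] xax [0.9671 0.0733 0.2437]
 q [-0.0281  0.7084  0.2206 -0.0047  1.9647 -1.6733] F [0.2855 0.5731 0.154 ] M [ 0.0031  0.151  -0.0048] w 0.09112599325828186
[-0.4683  0.2093 -0.1965]
```

```bash
cat >> h.py <<'E'
def to(P,s=None):
    s=s or ctrl.observe();M=R.from_euler('xyz',s['ee_rot']).as_matrix()
    d=100*M.T@(np.array(P)-s['tool_pos']);print('->',P,'cm xyz',d.round(2),'len',np.linalg.norm(d).round(1));return d
E
python3 -c "
from h import *
to([.4672,-.1986,.13])"
```

```text
-> [0.4672, -0.1986, 0.13] cm xyz [-48.28  27.79 -19.47] len 59.0
```

```bash
python3 -m handwheel '[[9.1,-3,1.7,-1.2,0],[9.1,-8,4.6,-3.2,0],[9.1,-13,7.5,-5.3,0],[9.1,-18,10.4,-7.3,0],[9.1,-23,13.3,-9.3,0]]'
python3 -m handwheel '[[9.1,-5.5,3.2,-2.2,0],[9.1,-11,6.4,-4.4,0],[9.1,-16.5,9.6,-6.7,0],[9.1,-22,12.7,-8.9,0],[9.1,-25.3,14.5,-10.2,0]]'
python3 -c "
from h import *
s=st();to([.4672,-.1986,.018])
im=ctrl.grab_frame('wrist');cv2.imwrite('pics/w3.png',im[:,:,::-1])
T=wristT(s)
for c in blobs(im,'red',500): print(rect('wrist',c,0.048,T))
"
```

```text
t: 9.1
tool_pos: [0.6745, -0.0733, 0.3351]
ee_rot: [-1.601, -0.247, 0.076]
force: [0.4, -1.2, -0.2]
gripper_width: 0.0908
t: 9.72
tool_pos: [0.4729, -0.1954, 0.136]
ee_rot: [-1.601, -0.247, 0.076]
force: [1.5, -1.6, -0.4]
gripper_width: 0.0908
t 9.725 pos [ 0.4729 -0.1954  0.136 ] lean deg 14.25 az -0.049 zax [-0.0683  0.9972 -0.0297] xax [0.9669 0.0735 0.2444]
 q [-0.5959  0.3731  1.9185  0.214   0.6474 -2.3966] F [ 1.4685 -1.6289 -0.4185] M [-0.0006  0.1468 -0.0053] w 0.09079492902355492
-> [0.4672, -0.1986, 0.018] cm xyz [-3.46 11.3   0.07] len 11.8
(array([ 0.4645, -0.1995]), np.float32(0.0665437), [np.float32(58.510933), np.float32(120.68467)])
(array([ 0.4137, -0.192 ]), np.float32(0.96337354), [np.float32(168.19533), np.float32(175.70326)])
```

View pics/w3.png

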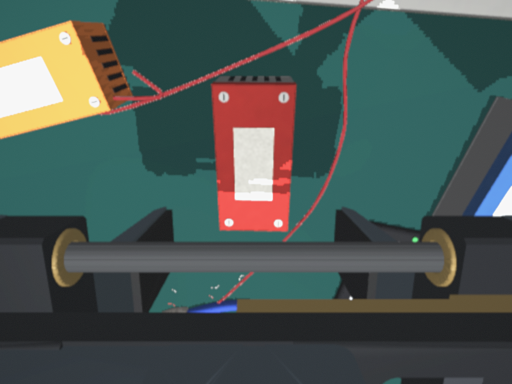

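```bash
python3 -c "
from h import *
s=st();to([.4672,-.199,.018])
"
```

```text
t 9.775 pos [ 0.4671 -0.1952  0.1317] lean deg 13.85 az -0.037 zax [-0.068   0.9973 -0.0258] xax [0.9686 0.0722 0.2379]
 q [-0.6025  0.377   1.9286  0.2159  0.6421 -2.4051] F [-5.8471  3.9555 -5.7544] M [0.2238 0.3692 0.0056] w 0.09077833307600665
-> [0.4672, -0.199, 0.018] cm xyz [-2.72 11.04 -0.08] len 11.4
```

```bash
python3 -m handwheel '[[9.1,-0.7,2.8,0.1,0],[9.1,-1.4,5.6,0.15,0],[9.1,-2,8,0.2,0],[9.1,-2.5,10,0.25,0],[9.1,-2.73,10.86,0.3,0]]'
python3 -m handwheel '[[9.1,0,0,0,0],[5.4,0,0,0,0],[5.4,0,0,0,0],[5.4,0,0,0,0],[5.4,0,0,0,0]]'
python3 -c "
from h import *
s=st()
"
```

```text
t: 10.4
tool_pos: [0.4742, -0.1948, 0.0239]
ee_rot: [-1.6, -0.246, 0.075]
force: [-0.0, -0.5, -0.6]
gripper_width: 0.0909
t: 11.02
tool_pos: [0.4747, -0.1954, 0.0252]
ee_rot: [-1.602, -0.248, 0.076]
force: [-1.6, -2.7, 8.6]
gripper_width: 0.0584
t 11.025 pos [ 0.4747 -0.1954  0.0252] lean deg 14.29 az -0.05 zax [-0.0681  0.9972 -0.03  ] xax [0.9667 0.0734 0.2451]
 q [-0.5938  0.5974  2.0098  0.389   0.3437 -2.5911] F [-1.6305 -2.7002  8.5935] M [-0.2128  0.0308 -0.0024] w 0.05839141938282234
```

```bash
python3 -m handwheel '[[5.4,0.4,-1.5,0,0],[5.4,1.5,-4.5,0,0],[5.4,3,-8,0,0],[5.4,4.5,-11.5,0,0],[5.4,6,-15,0,0]]'
python3 -m handwheel '[[5.4,1.5,-2,0,0],[5.4,2.5,-3,0,0],[5.4,2.5,-3,0,0],[5.4,2.5,-3,0,0],[5.4,2.5,-3,0,0]]'
python3 -c "
from h import *
s=st()
"
```

```text
t: 11.65
tool_pos: [0.4949, -0.1885, 0.1858]
ee_rot: [-1.6, -0.245, 0.076]
force: [0.9, -0.7, -3.8]
gripper_width: 0.0584
t: 12.28
tool_pos: [0.5115, -0.1865, 0.2188]
ee_rot: [-1.599, -0.245, 0.075]
force: [0.4, 0.2, -4.5]
gripper_width: 0.0583
t 12.275 pos [ 0.5115 -0.1865  0.2188] lean deg 14.12 az -0.042 zax [-0.0682  0.9973 -0.0277] xax [0.9675 0.0729 0.2423]
 q [-0.5327  0.2867  1.7429  0.1473  0.8989 -2.2547] F [ 0.4057  0.157  -4.5464] M [ 0.082   0.2751 -0.0002] w 0.05825921760151614
```

```bash
python3 -m handwheel '[[5.4,0,0,0,0.09],[5.4,0,0,0,0.27],[5.4,0,0,0,0.45],[5.4,0,0,0,0.63],[5.4,0,0,0,0.81]]'
python3 -m handwheel '[[5.4,0,0,0,0.18],[5.4,0,0,0,0.36],[5.4,0,0,0,0.54],[5.4,0,0,0,0.72],[5.4,0,0,0,0.9]]'
python3 -c "
from h import *
s=st()
"
python3 -m handwheel '[[5.4,0,0,0,0.18],[5.4,0,0,0,0.36],[5.4,0,0,0,0.54],[5.4,0,0,0,0.72],[5.4,0,0,0,0.9]]'
python3 -m handwheel '[[5.4,0,0,0,0.18],[5.4,0,0,0,0.36],[5.4,0,0,0,0.53],[5.4,0,0,0,0.53],[5.4,0,0,0,0.53]]'
python3 -c "
from h import *
s=st()
im=ctrl.grab_frame('scene');cv2.imwrite('pics/s4.png',im[:,:,::-1])
s=st()
"
```

```text
t: 12.9
tool_pos: [0.5118, -0.1866, 0.2192]
ee_rot: [-1.41, -0.188, -0.759]
force: [0.1, -0.2, -4.7]
gripper_width: 0.0586
t: 13.52
tool_pos: [0.5118, -0.1866, 0.2192]
ee_rot: [-1.324, 0.007, -1.643]
force: [-0.3, 0.1, -3.1]
gripper_width: 0.058
t 13.525 pos [ 0.5118 -0.1866  0.2192] lean deg 14.15 az -0.044 zax [ 0.967  -0.0719  0.2444] xax [-0.0724 -0.9974 -0.0072]
 q [-0.5327  0.2864  1.7424  0.1472  0.8991 -0.5387] F [-0.295   0.0809 -3.1249] M [-0.0984  0.3879  0.0135] w 0.05803155606164721
t: 14.15
tool_pos: [0.5118, -0.1866, 0.2192]
ee_rot: [-1.421, 0.197, -2.529]
force: [0.7, -0.2, -3.9]
gripper_width: 0.0586
t: 14.78
tool_pos: [0.512, -0.1866, 0.2196]
ee_rot: [-1.54, 0.246, -3.06]
force: [0.2, -0.1, -4.1]
gripper_width: 0.0587
t 14.775 pos [ 0.512  -0.1866  0.2196] lean deg 14.19 az -0.045 zax [ 0.0737 -0.9968  0.0299] xax [-0.9667 -0.0788 -0.2433]
 q [-0.5326  0.286   1.7419  0.1472  0.8993  0.8814] F [ 0.1645 -0.1025 -4.0879] M [-0.0107  0.503   0.045 ] w 0.058651960517960046
t 14.825 pos [ 0.5121 -0.1867  0.2196] lean deg 14.19 az -0.045 zax [ 0.0732 -0.9969  0.0299] xax [-0.9668 -0.0782 -0.2434]
 q [-0.5325  0.2859  1.7418  0.1472  0.8993  0.8821] F [-0.2828  1.181  -3.5599] M [-0.0829  0.4736 -0.0201] w 0.05830938242769137
```

View pics/s4.png

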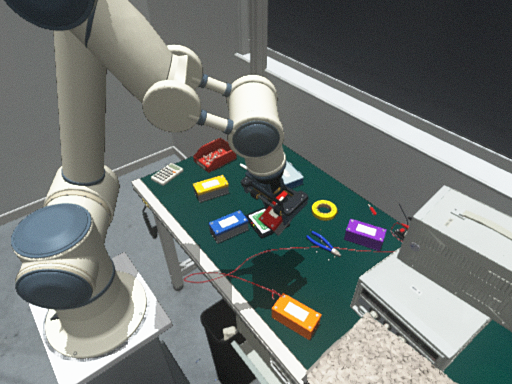

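```bash
cat >> h.py <<'E'
def avg(n=6):
    A=[]
    for i in range(n):
        ctrl.grab_frame('wrist');s=ctrl.observe();A.append(np.r_[s['force'],s['wrist_torque']])
    A=np.array(A);print('t',s['t'],'mean',A.mean(0),'sd',A.std(0))
E
python3 -c "
from h import *
avg()
"
python3 -m handwheel '[[5.4,0,0,0,-0.1],[5.4,0,0,0,-0.28],[5.4,0,0,0,-0.46],[5.4,0,0,0,-0.64],[5.4,0,0,0,-0.82]]'
python3 -m handwheel '[[5.4,0,0,0,-0.18],[5.4,0,0,0,-0.36],[5.4,0,0,0,-0.54],[5.4,0,0,0,-0.72],[5.4,0,0,0,-0.9]]'
python3 -m handwheel '[[5.4,0,0,0,-0.18],[5.4,0,0,0,-0.36],[5.4,0,0,0,-0.54],[5.4,0,0,0,-0.72],[5.4,0,0,0,-0.9]]'
python3 -m handwheel '[[5.4,0,0,0,-0.18],[5.4,0,0,0,-0.36],[5.4,0,0,0,-0.52],[5.4,0,0,0,-0.52],[5.4,0,0,0,-0.52]]'
python3 -c "
from h import *
st();avg()
"
```

```text
t 15.125 mean [-0.2503  0.037  -4.0108 -0.0441  0.5227  0.0098] sd [0.6221 0.2732 0.7158 0.0259 0.0177 0.0261]
t: 15.75
tool_pos: [0.5123, -0.1867, 0.2199]
ee_rot: [-1.368, 0.144, -2.227]
force: [0.3, 0.7, -4.3]
gripper_width: 0.0582
t: 16.38
tool_pos: [0.5123, -0.1867, 0.2199]
ee_rot: [-1.332, -0.067, -1.35]
force: [-0.2, 0.8, -2.6]
gripper_width: 0.0585
t: 17.0
tool_pos: [0.5123, -0.1867, 0.2199]
ee_rot: [-1.473, -0.229, -0.453]
force: [0.8, 0.0, -3.7]
gripper_width: 0.0582
t: 17.62
tool_pos: [0.5123, -0.1866, 0.2199]
ee_rot: [-1.6, -0.247, 0.072]
force: [0.7, 0.1, -4.7]
gripper_width: 0.0585
t 17.625 pos [ 0.5123 -0.1866  0.2199] lean deg 14.22 az -0.046 zax [-0.0649  0.9975 -0.028 ] xax [0.9672 0.0698 0.2441]
 q [-0.5323  0.2856  1.7415  0.1472  0.8994 -2.2508] F [ 0.7152  0.0798 -4.6832] M [0.0371 0.3041 0.0416] w 0.05851741496428579
t 17.925 mean [ 0.2204  0.0955 -3.7503  0.0426  0.2894 -0.0148] sd [0.4427 0.4265 0.2938 0.0382 0.0311 0.0333]
```

```bash
python3 -c "
from h import *
s=st();to([.4747,-.197,.045]);to([.4747,-.197,.0257])
"
```

```text
t 17.925 pos [ 0.5122 -0.1867  0.2199] lean deg 14.22 az -0.046 zax [-0.0675  0.9973 -0.0287] xax [0.9671 0.0725 0.2439]
 q [-0.5325  0.2856  1.7415  0.1472  0.8994 -2.2537] F [ 0.6714 -0.6125 -3.7981] M [ 0.0559  0.357  -0.0741] w 0.05831819835637727
-> [0.4747, -0.197, 0.045] cm xyz [-7.97 16.04 -0.27] len 17.9
-> [0.4747, -0.197, 0.0257] cm xyz [-8.44 17.92 -0.22] len 19.8
```

```bash
python3 -m handwheel '[[5.4,-1.5,3,0,0],[5.4,-3.6,7,-0.1,0],[5.4,-5.6,11,-0.2,0],[5.4,-7.2,14.3,-0.25,0],[5.4,-8,16,-0.27,0]]'
python3 -c "
from h import *
s=st();to([.4747,-.197,.0257])
"
```

```text
t: 18.55
tool_pos: [0.4735, -0.1969, 0.0437]
ee_rot: [-1.599, -0.245, 0.075]
force: [0.8, 0.6, -4.1]
gripper_width: 0.0587
t 18.55 pos [ 0.4735 -0.1969  0.0437] lean deg 14.12 az -0.043 zax [-0.0675  0.9973 -0.0278] xax [0.9675 0.0722 0.2424]
 q [-0.5981  0.5571  1.9964  0.3381  0.3979 -2.5398] F [ 0.7822  0.6254 -4.0946] M [0.0949 0.298  0.0399] w 0.05869718805242599
-> [0.4747, -0.197, 0.0257] cm xyz [-0.32  1.77  0.03] len 1.8
```

```bash
python3 -m handwheel '[[5.4,-0.2,0.7,0,0],[5.4,-0.35,1.4,0,0],[5.4,-0.45,1.85,0,0],[5.4,-0.47,1.9,0,0],[5.4,-0.47,1.9,0,0]]'
python3 -c "
from h import *
s=st()
"
```

```text
t: 19.18
tool_pos: [0.4747, -0.1977, 0.0261]
ee_rot: [-1.601, -0.247, 0.076]
force: [0.1, -0.4, -3.4]
gripper_width: 0.0583
t 19.175 pos [ 0.4747 -0.1977  0.0261] lean deg 14.25 az -0.047 zax [-0.0684  0.9972 -0.0292] xax [0.9669 0.0735 0.2444]
 q [-0.5983  0.5959  2.0061  0.3851  0.3504 -2.5912] F [ 0.0785 -0.379  -3.4494] M [ 0.0369  0.3294 -0.0295] w 0.058323240081103137
```

```bash
python3 -m handwheel '[[5.4,-0.02,0.1,0,0],[5.4,-0.03,0.15,0,0],[5.4,-0.03,0.15,0,0],[9.1,-0.03,0.15,0,0],[9.1,-0.03,0.15,0,0]]'
python3 -c "
from h import *
s=st()
"
```

```text
t: 19.8
tool_pos: [0.4747, -0.1978, 0.0245]
ee_rot: [-1.601, -0.247, 0.076]
force: [0.3, 0.2, -1.2]
gripper_width: 0.0754
t 19.8 pos [ 0.4747 -0.1978  0.0245] lean deg 14.25 az -0.047 zax [-0.0683  0.9972 -0.0293] xax [0.9669 0.0734 0.2444]
 q [-0.5984  0.5996  2.0068  0.3896  0.3463 -2.5959] F [ 0.2615  0.1793 -1.171 ] M [0.0121 0.1251 0.0256] w 0.07539853856674472
```

```bash
python3 -m handwheel '[[9.1,0,0,0,0],[9.1,0.6,-2.5,0,0],[9.1,1.8,-7.5,0,0],[9.1,3,-12.5,0,0],[9.1,4,-17,0.5,0]]'
python3 -c "
from h import *
s=st();to([.5322,.222,.16])
im=ctrl.grab_frame('wrist');cv2.imwrite('pics/w5.png',im[:,:,::-1])
for c in blobs(im,'red',500): print(rect('wrist',c,0.048,wristT(s)))
"
```

```text
t: 20.42
tool_pos: [0.471, -0.188, 0.2006]
ee_rot: [-1.601, -0.247, 0.075]
force: [-0.1, 0.3, -0.5]
gripper_width: 0.0909
t 20.425 pos [ 0.471  -0.188   0.2006] lean deg 14.25 az -0.049 zax [-0.0678  0.9973 -0.0296] xax [0.9669 0.073  0.2443]
 q [-0.5838  0.2614  1.8483  0.1717  0.8242 -2.3298] F [-0.0647  0.2627 -0.4698] M [ 0.0262  0.1112 -0.014 ] w 0.09093533705209722
-> [0.5322, 0.222, 0.16] cm xyz [ 7.91  4.94 40.59] len 41.6
(array([ 0.4645, -0.199 ]), np.float32(0.07098067), [np.float32(58.271397), np.float32(120.360664)])
```

View pics/w5.png

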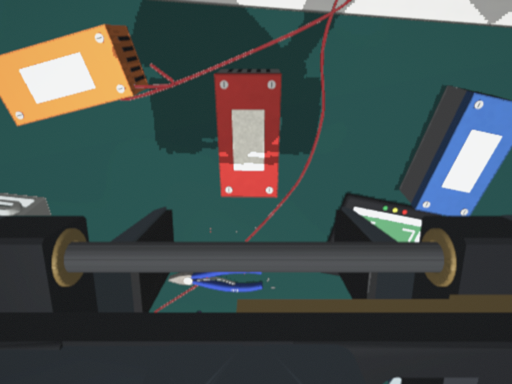

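```bash
python3 -m handwheel '[[9.1,0.8,0.4,4,0.05],[9.1,2,1.2,10,0.11],[9.1,3.2,2,16,0.17],[9.1,4.4,2.7,22.2,0.23],[9.1,5.6,3.4,28.4,0.283]]'
python3 -c "
from h import *
s=st();to([.5322,.222,.15])
"
```

```text
t: 21.1
tool_pos: [0.514, 0.0992, 0.1712]
ee_rot: [-1.529, -0.245, -0.218]
force: [0.2, -0.5, -0.4]
gripper_width: 0.0911
t 21.1 pos [0.514  0.0992 0.1712] lean deg 14.25 az -0.046 zax [0.2062 0.9777 0.041 ] xax [ 0.9471 -0.2099  0.2427]
 q [ 0.1002  0.3242  1.8573 -0.0546  0.7146 -1.2209] F [ 0.1803 -0.508  -0.3663] M [-0.0277  0.1404 -0.0449] w 0.09107486116652043
-> [0.5322, 0.222, 0.15] cm xyz [-1.37  2.37 12.3 ] len 12.6
```

```bash
python3 -m handwheel '[[9.1,-0.5,0.8,4.5,0],[9.1,-0.9,1.6,9,0],[9.1,-1.2,2.1,11.5,0],[9.1,-1.37,2.37,12.3,0],[9.1,-1.37,2.37,12.3,0]]'
python3 -c "
from h import *
s=st()
im=ctrl.grab_frame('wrist');cv2.imwrite('pics/w6.png',im[:,:,::-1])
for c in blobs(im,'yellow',500): print(rect('wrist',c,0.048,wristT(s)))
s=st();to([.5322,.222,.0245])
"
```

```text
t: 21.72
tool_pos: [0.5316, 0.2198, 0.1497]
ee_rot: [-1.53, -0.244, -0.216]
force: [-0.2, -0.5, 0.0]
gripper_width: 0.0906
t 21.725 pos [0.5316 0.2198 0.1497] lean deg 14.18 az -0.047 zax [0.204  0.9782 0.04  ] xax [ 0.9479 -0.2076  0.2417]
 q [ 0.3443  0.4278  1.7486 -0.1388  0.7406 -0.924 ] F [-0.2474 -0.5108  0.0113] M [0.0224 0.1211 0.0159] w 0.09063873191707943
(array([0.5119, 0.225 ]), np.float32(-0.22516811), [np.float32(57.381798), np.float32(82.04785)])
t 21.775 pos [0.5316 0.2193 0.1499] lean deg 14.19 az -0.047 zax [0.2046 0.978  0.04  ] xax [ 0.9477 -0.2082  0.2418]
 q [ 0.3435  0.4273  1.7488 -0.1388  0.7407 -0.9242] F [-0.0016 -0.3608 -0.572 ] M [-0.0289  0.15    0.022 ] w 0.09110773496955411
-> [0.5322, 0.222, 0.0245] cm xyz [-3.04 12.17 -0.22] len 12.5
```

View pics/w6.png

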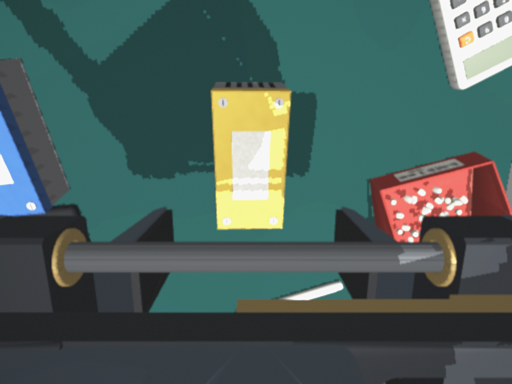

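```bash
python3 -c "
from h import *
s=ctrl.observe();P=back('wrist',[[212,90],[291,90],[284,228],[216,228]],.048,wristT(s));print(P,P.mean(0),np.linalg.norm(P[0]-P[3]),np.linalg.norm(P[0]-P[1]),np.arctan2(*( (P[3]+P[2]-P[0]-P[1])[1::-1])))
"
```

```text
[[0.4647 0.2056 0.048 ]
 [0.477  0.2626 0.048 ]
 [0.5963 0.2378 0.048 ]
 [0.582  0.1773 0.048 ]] [0.53   0.2208 0.048 ] 0.12064780545029144 0.05828991469682086 -0.22077968749578394
```

```bash
python3 -m handwheel '[[9.1,-0.8,3.3,-0.1,0],[9.1,-1.6,6.6,-0.2,0],[9.1,-2.3,9.6,-0.25,0],[9.1,-2.8,11.6,-0.3,0],[9.1,-2.97,12.17,-0.3,0]]'
python3 -m handwheel '[[9.1,0,0,0,0],[5.4,0,0,0,0],[5.4,0,0,0,0],[5.4,0,0,0,0],[5.4,0,0,0,0]]'
python3 -c "
from h import *
s=st()
"
```

```text
t: 22.4
tool_pos: [0.5326, 0.2206, 0.0239]
ee_rot: [-1.53, -0.243, -0.217]
force: [-0.3, 0.8, 0.1]
gripper_width: 0.0911
t: 23.02
tool_pos: [0.5331, 0.2219, 0.0251]
ee_rot: [-1.529, -0.245, -0.216]
force: [-1.4, -1.1, 6.4]
gripper_width: 0.0586
t 23.025 pos [0.5331 0.2219 0.0251] lean deg 14.24 az -0.046 zax [0.2043 0.9781 0.0404] xax [ 0.9476 -0.208   0.2426]
 q [ 0.3474  0.64    1.8428 -0.2239  0.4382 -0.82  ] F [-1.3703 -1.1438  6.3971] M [-0.5243  0.195  -0.2805] w 0.05857676291316751
```

```bash
python3 -m handwheel '[[5.4,0.4,-1.5,0,0],[5.4,1.3,-5,0,0],[5.4,2.5,-10,0,0],[5.4,3.8,-15,0,0],[5.4,4.7,-18.5,0,0]]'
python3 -m handwheel '[[5.4,0,0,0,0],[5.4,0,0,0,0],[5.4,0,0,0,0],[5.4,0,0,0,0],[5.4,0,0,0,0]]'
python3 -c "
from h import *
s=st();avg()
"
python3 -m handwheel '[[5.4,0,0,0,0.09],[5.4,0,0,0,0.27],[5.4,0,0,0,0.45],[5.4,0,0,0,0.63],[5.4,0,0,0,0.81]]'
python3 -m handwheel '[[5.4,0,0,0,0.18],[5.4,0,0,0,0.36],[5.4,0,0,0,0.54],[5.4,0,0,0,0.72],[5.4,0,0,0,0.9]]'
python3 -m handwheel '[[5.4,0,0,0,0.18],[5.4,0,0,0,0.36],[5.4,0,0,0,0.54],[5.4,0,0,0,0.72],[5.4,0,0,0,0.9]]'
python3 -m handwheel '[[5.4,0,0,0,0.18],[5.4,0,0,0,0.36],[5.4,0,0,0,0.53],[5.4,0,0,0,0.53],[5.4,0,0,0,0.53]]'
python3 -c "
from h import *
s=st();avg()
"
```

```text
t: 23.65
tool_pos: [0.532, 0.2143, 0.2187]
ee_rot: [-1.528, -0.246, -0.216]
force: [0.3, 0.3, -3.6]
gripper_width: 0.0589
t: 24.28
tool_pos: [0.532, 0.2141, 0.2149]
ee_rot: [-1.53, -0.244, -0.216]
force: [0.0, -0.1, -5.4]
gripper_width: 0.0586
t 24.275 pos [0.532  0.2141 0.2149] lean deg 14.16 az -0.047 zax [0.2044 0.9781 0.0399] xax [ 0.9479 -0.2079  0.2414]
 q [ 0.3333  0.3368  1.6753 -0.1161  0.9026 -0.965 ] F [ 0.0215 -0.098  -5.4388] M [ 0.0069  0.2847 -0.0164] w 0.05857576531796103
t 24.575 mean [ 0.1434  0.3052 -3.9429 -0.0054  0.3331  0.0061] sd [0.3225 0.4507 0.4168 0.0062 0.0245 0.0107]
t: 25.2
tool_pos: [0.5322, 0.2142, 0.2155]
ee_rot: [-1.363, -0.137, -1.041]
force: [0.5, -0.4, -4.6]
gripper_width: 0.0586
t: 25.82
tool_pos: [0.5322, 0.2142, 0.2155]
ee_rot: [-1.334, 0.075, -1.918]
force: [0.5, -0.0, -2.8]
gripper_width: 0.0586
t: 26.45
tool_pos: [0.5322, 0.2142, 0.2155]
ee_rot: [-1.482, 0.232, -2.817]
force: [-0.4, -0.2, -4.2]
gripper_width: 0.0585
t: 27.08
tool_pos: [0.5322, 0.2142, 0.2155]
ee_rot: [-1.611, 0.245, 2.931]
force: [-1.0, -0.5, -5.0]
gripper_width: 0.0588
t 27.075 pos [0.5322 0.2142 0.2155] lean deg 14.22 az -0.046 zax [-0.199  -0.9792 -0.039 ] xax [-0.9488  0.2024 -0.2425]
 q [ 0.3333  0.336   1.675  -0.1161  0.9027  2.1709] F [-1.0343 -0.534  -4.9809] M [-0.0638  0.4769  0.0172] w 0.058767712929279736
t 27.375 mean [-0.1109  0.1078 -4.0694 -0.0315  0.4453 -0.0063] sd [0.512  0.7892 0.3725 0.0147 0.0176 0.0278]
```

```bash
python3 -m handwheel '[[5.4,0,0,0,-0.1],[5.4,0,0,0,-0.28],[5.4,0,0,0,-0.46],[5.4,0,0,0,-0.64],[5.4,0,0,0,-0.82]]'
python3 -m handwheel '[[5.4,0,0,0,-0.18],[5.4,0,0,0,-0.36],[5.4,0,0,0,-0.54],[5.4,0,0,0,-0.72],[5.4,0,0,0,-0.9]]'
python3 -m handwheel '[[5.4,0,0,0,-0.18],[5.4,0,0,0,-0.36],[5.4,0,0,0,-0.54],[5.4,0,0,0,-0.72],[5.4,0,0,0,-0.9]]'
python3 -m handwheel '[[5.4,0,0,0,-0.18],[5.4,0,0,0,-0.36],[5.4,0,0,0,-0.52],[5.4,0,0,0,-0.52],[5.4,0,0,0,-0.52]]'
python3 -c "
from h import *
avg();st();to([.5331,.221,.045]);to([.5331,.221,.0246])
"
```

```text
t: 28.0
tool_pos: [0.5322, 0.2142, 0.2155]
ee_rot: [-1.416, 0.195, -2.509]
force: [-0.4, 0.6, -4.2]
gripper_width: 0.0584
t: 28.62
tool_pos: [0.5322, 0.2142, 0.2155]
ee_rot: [-1.323, 0.002, -1.624]
force: [-0.2, 0.2, -4.6]
gripper_width: 0.0584
t: 29.25
tool_pos: [0.5321, 0.2142, 0.2154]
ee_rot: [-1.413, -0.192, -0.74]
force: [-0.5, -0.4, -5.0]
gripper_width: 0.0587
t: 29.88
tool_pos: [0.5322, 0.2141, 0.2155]
ee_rot: [-1.528, -0.245, -0.22]
force: [-0.4, -0.4, -4.4]
gripper_width: 0.0588
t 30.175 mean [ 0.1644  0.3713 -3.9425  0.049   0.3745  0.0086] sd [0.1991 0.6042 0.4904 0.0241 0.0243 0.0198]
t 30.175 pos [0.5322 0.2141 0.2155] lean deg 14.22 az -0.046 zax [0.2052 0.9779 0.0406] xax [ 0.9475 -0.2089  0.2423]
 q [ 0.3332  0.336   1.675  -0.1161  0.9027 -0.9642] F [-0.0901 -0.0578 -3.5116] M [0.0817 0.4146 0.0069] w 0.0586219521142933
-> [0.5331, 0.221, 0.045] cm xyz [-4.19 16.54 -0.  ] len 17.1
-> [0.5331, 0.221, 0.0246] cm xyz [-4.68 18.52 -0.08] len 19.1
```

```bash
python3 -m handwheel '[[5.4,-0.8,3,0,0],[5.4,-1.9,7.5,0,0],[5.4,-3,12,0,0],[5.4,-3.8,15.2,0,0],[5.4,-4.2,16.6,0,0]]'
python3 -m handwheel '[[5.4,-0.2,0.8,-0.02,0],[5.4,-0.35,1.4,-0.04,0],[5.4,-0.45,1.8,-0.06,0],[5.4,-0.5,1.96,-0.08,0],[5.4,-0.5,1.96,-0.08,0]]'
python3 -c "
from h import *
st()
"
```

```text
t: 30.8
tool_pos: [0.5325, 0.2208, 0.0428]
ee_rot: [-1.53, -0.243, -0.216]
force: [0.0, 0.4, -4.1]
gripper_width: 0.0586
t: 31.42
tool_pos: [0.5334, 0.2212, 0.0251]
ee_rot: [-1.528, -0.246, -0.216]
force: [-3.5, 0.3, 6.0]
gripper_width: 0.0586
t 31.425 pos [0.5334 0.2212 0.0251] lean deg 14.3 az -0.044 zax [0.2042 0.9781 0.0411] xax [ 0.9473 -0.208   0.2436]
 q [ 0.3459  0.6399  1.8439 -0.2242  0.4359 -0.821 ] F [-3.5011  0.2647  5.9891] M [-0.3072  0.5249 -0.1232] w 0.058557336756180044
```

```bash
python3 -m handwheel '[[9.1,0,0,0,0],[9.1,0,0,0,0],[9.1,0,0,0,0],[9.1,0.3,-1.2,0,0],[9.1,1.2,-5,0,0]]'
python3 -c "
from h import *
s=st();to([.472,.019,.17])
"
```

```text
t: 32.05
tool_pos: [0.5312, 0.2188, 0.0753]
ee_rot: [-1.531, -0.242, -0.216]
force: [1.2, 0.3, -0.1]
gripper_width: 0.0912
t 32.05 pos [0.5312 0.2188 0.0753] lean deg 14.05 az -0.05 zax [0.2044 0.9781 0.0389] xax [ 0.9484 -0.2077  0.2396]
 q [ 0.3427  0.5475  1.816  -0.1763  0.5578 -0.8779] F [ 1.21    0.3147 -0.0538] M [ 0.0009  0.1354 -0.0185] w 0.09119954875343345
-> [0.472, 0.019, 0.17] cm xyz [  0.81 -10.38 -20.38] len 22.9
```

```bash
python3 -m handwheel '[[9.1,1.2,-5,0,0],[9.1,2,-9,-2,-0.02],[9.1,1.8,-10.4,-7,-0.04],[9.1,1.5,-10.4,-12.5,-0.06],[9.1,1,-10.4,-18,-0.075]]'
python3 -c "
from h import *
s=st();to([.472,.019,.15])
"
```

```text
t: 32.67
tool_pos: [0.4789, 0.041, 0.1726]
ee_rot: [-1.548, -0.249, -0.137]
force: [0.9, 0.3, 0.4]
gripper_width: 0.0911
t 32.675 pos [0.4789 0.041  0.1726] lean deg 14.34 az -0.044 zax [0.1312 0.9911 0.0223] xax [ 0.96   -0.1327  0.2467]
 q [-0.0377  0.2651  1.9537 -0.0026  0.6725 -1.4722] F [0.8541 0.3117 0.3591] M [0.0115 0.1249 0.0522] w 0.09111447407037179
-> [0.472, 0.019, 0.15] cm xyz [-0.93  2.04 -2.32] len 3.2
```

```bash
python3 -m handwheel '[[9.1,-0.5,1,-1.2,0],[9.1,-0.93,2.04,-2.3,0],[9.1,-0.93,2.04,-2.3,0],[9.1,-0.93,2.04,-2.3,0],[9.1,-0.93,2.04,-2.3,0]]'
python3 -c "
from h import *
s=st()
im=ctrl.grab_frame('wrist');cv2.imwrite('pics/w7.png',im[:,:,::-1])
for c in blobs(im,'blue',500): print(rect('wrist',c,0.048,wristT(s)))
s=st();to([.472,.019,.0245])
im=ctrl.grab_frame('top');cv2.imwrite('pics/t7.png',im[:,:,::-1])
"
```

```text
t: 33.3
tool_pos: [0.4727, 0.0209, 0.1495]
ee_rot: [-1.548, -0.248, -0.138]
force: [1.6, -0.0, 0.2]
gripper_width: 0.0909
t 33.3 pos [0.4727 0.0209 0.1495] lean deg 14.27 az -0.045 zax [0.132  0.991  0.0222] xax [ 0.9602 -0.1334  0.2455]
 q [-0.0904  0.2979  2.      0.02    0.5949 -1.5412] F [ 1.6477 -0.0153  0.1557] M [0.0244 0.1644 0.0215] w 0.0909224566529206
(array([0.4697, 0.0176]), np.float32(-0.13691902), [np.float32(59.39912), np.float32(121.11302)])
t 33.35 pos [0.4726 0.0209 0.1494] lean deg 14.26 az -0.045 zax [0.132  0.991  0.0222] xax [ 0.9602 -0.1334  0.2454]
 q [-0.0904  0.2981  2.0001  0.02    0.5947 -1.5412] F [-0.0737 -0.0405 -0.2714] M [ 0.0034  0.1468 -0.0067] w 0.09126920303446956
-> [0.472, 0.019, 0.0245] cm xyz [-3.1  12.09 -0.47] len 12.5
```

View pics/w7.png

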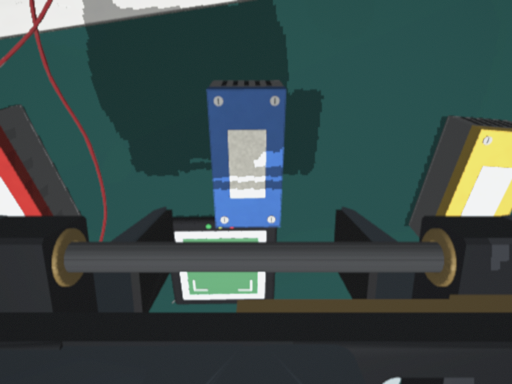

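View pics/t7.png

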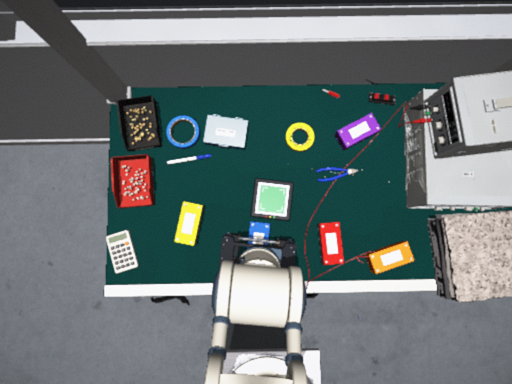

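```bash
python3 -m handwheel '[[9.1,-0.8,3.3,-0.15,0],[9.1,-1.6,6.6,-0.3,0],[9.1,-2.4,9.6,-0.45,0],[9.1,-2.9,11.5,-0.55,0],[9.1,-3.07,12.09,-0.57,0]]'
python3 -m handwheel '[[9.1,0,0,0,0],[5.4,0,0,0,0],[5.4,0,0,0,0],[5.4,0,0,0,0],[5.4,0,0,0,0]]'
python3 -c "
from h import *
s=st()
"
```

```text
t: 34.02
tool_pos: [0.4714, 0.0177, 0.0232]
ee_rot: [-1.548, -0.246, -0.139]
force: [0.4, -0.6, 0.4]
gripper_width: 0.091
t: 34.65
tool_pos: [0.4719, 0.0175, 0.0244]
ee_rot: [-1.548, -0.248, -0.139]
force: [-1.5, 0.1, 7.0]
gripper_width: 0.0581
t 34.65 pos [0.4719 0.0175 0.0244] lean deg 14.26 az -0.046 zax [0.1327 0.9909 0.0221] xax [ 0.9601 -0.1341  0.2453]
 q [-0.0991  0.578   2.1236  0.0686  0.1919 -1.5997] F [-1.4965  0.1117  6.98  ] M [-0.1043  0.0859  0.0003] w 0.0581284383963967
```

```bash
python3 -m handwheel '[[5.4,0.4,-1.5,0,0],[5.4,1.5,-5,0,0],[5.4,3.2,-10,0,0],[5.4,5.2,-15,0,0],[5.4,6.5,-18.5,0,0]]'
python3 -m handwheel '[[5.4,0,0,0,0],[5.4,0,0,0,0],[5.4,0,0,0,0],[5.4,0,0,0,0],[5.4,0,0,0,0]]'
python3 -c "
from h import *
s=st();avg()
"
python3 -m handwheel '[[5.4,0,0,0,0.09],[5.4,0,0,0,0.27],[5.4,0,0,0,0.45],[5.4,0,0,0,0.63],[5.4,0,0,0,0.81]]'
python3 -m handwheel '[[5.4,0,0,0,0.18],[5.4,0,0,0,0.36],[5.4,0,0,0,0.54],[5.4,0,0,0,0.72],[5.4,0,0,0,0.9]]'
python3 -m handwheel '[[5.4,0,0,0,0.18],[5.4,0,0,0,0.36],[5.4,0,0,0,0.54],[5.4,0,0,0,0.72],[5.4,0,0,0,0.9]]'
python3 -m handwheel '[[5.4,0,0,0,0.18],[5.4,0,0,0,0.36],[5.4,0,0,0,0.53],[5.4,0,0,0,0.53],[5.4,0,0,0,0.53]]'
python3 -c "
from h import *
s=st();avg()
"
```

```text
t: 35.28
tool_pos: [0.4889, 0.0108, 0.2217]
ee_rot: [-1.548, -0.249, -0.139]
force: [1.0, -0.6, -4.9]
gripper_width: 0.058
t: 35.9
tool_pos: [0.4885, 0.0109, 0.2188]
ee_rot: [-1.548, -0.246, -0.139]
force: [0.8, -1.0, -3.6]
gripper_width: 0.058
t 35.9 pos [0.4885 0.0109 0.2188] lean deg 14.16 az -0.046 zax [0.1328 0.9909 0.0221] xax [ 0.9606 -0.1341  0.2436]
 q [-0.1114  0.2022  1.8704  0.022   0.8225 -1.5592] F [ 0.8249 -0.9698 -3.6074] M [ 0.0083  0.3118 -0.022 ] w 0.05803720330030426
t 36.2 mean [ 0.1689 -0.0948 -3.8622  0.007   0.3465  0.0211] sd [0.3168 0.3767 0.4008 0.0401 0.0268 0.0448]
t: 36.83
tool_pos: [0.4888, 0.0109, 0.2194]
ee_rot: [-1.374, -0.152, -0.967]
force: [0.3, 0.1, -4.1]
gripper_width: 0.0583
t: 37.45
tool_pos: [0.4888, 0.0109, 0.2194]
ee_rot: [-1.329, 0.057, -1.845]
force: [0.5, -0.6, -4.4]
gripper_width: 0.0582
t: 38.08
tool_pos: [0.4888, 0.0109, 0.2193]
ee_rot: [-1.464, 0.225, -2.74]
force: [-0.0, 0.0, -4.1]
gripper_width: 0.0583
t: 38.7
tool_pos: [0.4887, 0.0109, 0.2193]
ee_rot: [-1.592, 0.247, 3.009]
force: [-0.0, 0.4, -3.0]
gripper_width: 0.0582
t 38.7 pos [0.4887 0.0109 0.2193] lean deg 14.22 az -0.046 zax [-0.1273 -0.9916 -0.0207] xax [-0.961   0.1285 -0.2447]
 q [-0.1114  0.2014  1.87    0.0219  0.8227  1.5767] F [-0.0205  0.3964 -3.0293] M [-0.0353  0.4701  0.0514] w 0.05815431204977425
t 39.0 mean [ 0.0539 -0.1959 -3.8852 -0.0168  0.5069 -0.0128] sd [0.4032 0.4183 0.5087 0.0236 0.0245 0.0319]
```

```bash
python3 -m handwheel '[[5.4,0,0,0,-0.1],[5.4,0,0,0,-0.28],[5.4,0,0,0,-0.46],[5.4,0,0,0,-0.64],[5.4,0,0,0,-0.82]]'
python3 -m handwheel '[[5.4,0,0,0,-0.18],[5.4,0,0,0,-0.36],[5.4,0,0,0,-0.54],[5.4,0,0,0,-0.72],[5.4,0,0,0,-0.9]]'
python3 -m handwheel '[[5.4,0,0,0,-0.18],[5.4,0,0,0,-0.36],[5.4,0,0,0,-0.54],[5.4,0,0,0,-0.72],[5.4,0,0,0,-0.9]]'
python3 -m handwheel '[[5.4,0,0,0,-0.18],[5.4,0,0,0,-0.36],[5.4,0,0,0,-0.52],[5.4,0,0,0,-0.52],[5.4,0,0,0,-0.52]]'
python3 -c "
from h import *
avg();st();to([.4717,.0175,.045]);to([.4717,.0175,.0242])
"
```

```text
t: 39.62
tool_pos: [0.4888, 0.0109, 0.2193]
ee_rot: [-1.402, 0.183, -2.434]
force: [0.5, 0.3, -3.8]
gripper_width: 0.0586
t: 40.25
tool_pos: [0.4888, 0.0109, 0.2193]
ee_rot: [-1.323, -0.016, -1.551]
force: [0.6, -1.0, -4.2]
gripper_width: 0.0584
t: 40.88
tool_pos: [0.4888, 0.0109, 0.2193]
ee_rot: [-1.428, -0.204, -0.664]
force: [-0.3, -0.6, -3.6]
gripper_width: 0.0584
t: 41.5
tool_pos: [0.4887, 0.0109, 0.2193]
ee_rot: [-1.547, -0.247, -0.143]
force: [0.1, -0.4, -4.1]
gripper_width: 0.0587
t 41.8 mean [ 0.3394  0.053  -3.6585  0.0254  0.3182 -0.0081] sd [0.6136 0.3015 0.547  0.0144 0.0285 0.0203]
t 41.8 pos [0.4888 0.0109 0.2193] lean deg 14.22 az -0.046 zax [0.1336 0.9908 0.0223] xax [ 0.9602 -0.1349  0.2447]
 q [-0.1114  0.2014  1.87    0.0219  0.8227 -1.5583] F [ 1.307  -0.4118 -3.1158] M [ 0.0241  0.3454 -0.0202] w 0.05816951239150378
-> [0.4717, 0.0175, 0.045] cm xyz [-5.99 16.47  0.04] len 17.5
-> [0.4717, 0.0175, 0.0242] cm xyz [-6.5  18.49 -0.  ] len 19.6
```

```bash
python3 -m handwheel '[[5.4,-1.1,3,0,0],[5.4,-2.7,7.5,0,0],[5.4,-4.3,12,0,0],[5.4,-5.5,15.2,0,0],[5.4,-6,16.5,0,0]]'
python3 -m handwheel '[[5.4,-0.2,0.8,0,0],[5.4,-0.35,1.4,0,0],[5.4,-0.45,1.8,0,0],[5.4,-0.5,2.0,0,0],[5.4,-0.5,2.0,0,0]]'
python3 -c "
from h import *
st()
"
```

```text
t: 42.42
tool_pos: [0.4708, 0.0171, 0.0429]
ee_rot: [-1.548, -0.245, -0.139]
force: [-0.1, -0.6, -3.8]
gripper_width: 0.0584
t: 43.05
tool_pos: [0.472, 0.0175, 0.0244]
ee_rot: [-1.548, -0.248, -0.139]
force: [0.1, 0.1, -4.3]
gripper_width: 0.0584
t 43.05 pos [0.472  0.0175 0.0244] lean deg 14.27 az -0.046 zax [0.1328 0.9909 0.0221] xax [ 0.9601 -0.1341  0.2455]
 q [-0.0991  0.578   2.1236  0.0687  0.1917 -1.5998] F [ 0.1068  0.1373 -4.3138] M [-0.0011  0.2966  0.0068] w 0.05837085649030409
```

```bash
python3 -m handwheel '[[5.4,-0.02,0.08,0,0],[5.4,-0.03,0.12,0,0],[5.4,-0.03,0.12,0,0],[5.4,-0.03,0.12,0,0],[9.1,-0.03,0.12,0,0]]'
python3 -m handwheel '[[9.1,0,0,0,0],[9.1,0,0,0,0],[9.1,0.3,-1.2,0,0],[9.1,1.2,-5,0,0],[9.1,2.5,-10,0,0]]'
python3 -c "
from h import *
s=st();to([.5331,.221,.16])
"
```

```text
t: 43.68
tool_pos: [0.4722, 0.0175, 0.0236]
ee_rot: [-1.548, -0.249, -0.139]
force: [-0.5, 0.8, 0.7]
gripper_width: 0.0653
t: 44.3
tool_pos: [0.4704, 0.0153, 0.1262]
ee_rot: [-1.548, -0.244, -0.139]
force: [1.2, 0.6, -0.1]
gripper_width: 0.0911
t 44.3 pos [0.4704 0.0153 0.1262] lean deg 14.07 az -0.046 zax [0.133  0.9909 0.0219] xax [ 0.9609 -0.1343  0.2421]
 q [-0.1051  0.3419  2.031   0.0288  0.5238 -1.563 ] F [ 1.1758  0.5908 -0.1132] M [ 0.0248  0.1146 -0.0087] w 0.09107971349534956
-> [0.5331, 0.221, 0.16] cm xyz [ 4.08 -1.98 21.29] len 21.8
```

```bash
python3 -m handwheel '[[9.1,0.8,-1.2,4,0.02],[9.1,1.7,-2,9,0.04],[9.1,2.6,-2,14,0.06],[9.1,3.5,-2,18.5,0.075],[9.1,4.1,-2,21.3,0.08]]'
python3 -c "
from h import *
s=st()
im=ctrl.grab_frame('wrist');cv2.imwrite('pics/w8.png',im[:,:,::-1])
s=st();to([.5331,.221,.0248])
"
```

```text
t: 44.92
tool_pos: [0.5343, 0.2232, 0.1601]
ee_rot: [-1.528, -0.245, -0.22]
force: [0.5, -0.7, 0.8]
gripper_width: 0.0913
t 44.925 pos [0.5343 0.2232 0.1601] lean deg 14.24 az -0.044 zax [0.2081 0.9772 0.0419] xax [ 0.9467 -0.212   0.2423]
 q [ 0.3488  0.4171  1.7291 -0.1356  0.7698 -0.9202] F [ 0.4937 -0.7238  0.7695] M [0.0389 0.1955 0.0407] w 0.09125232895024894
t 44.975 pos [0.5357 0.2254 0.1605] lean deg 14.32 az -0.038 zax [0.2079 0.9772 0.0435] xax [ 0.9464 -0.2122  0.2436]
 q [ 0.3514  0.4185  1.7252 -0.1354  0.7705 -0.9179] F [0.8653 1.5636 0.2367] M [0.0878 0.1342 0.0444] w 0.0910271569717919
-> [0.5331, 0.221, 0.0248] cm xyz [-3.46 13.09 -1.07] len 13.6
```

View pics/w8.png

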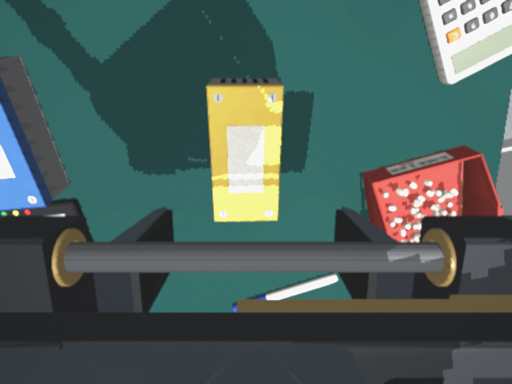

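```bash
python3 -m handwheel '[[9.1,-0.7,2.5,-0.2,0],[9.1,-1.4,5,-0.4,0],[9.1,-2,7,-0.6,0],[9.1,-2.1,7.5,-0.7,0],[9.1,-2.1,7.5,-0.7,0]]'
python3 -c "
from h import *
s=st();to([.5331,.221,.0248])
"
```

```text
t: 45.6
tool_pos: [0.5311, 0.2177, 0.0821]
ee_rot: [-1.528, -0.244, -0.221]
force: [0.1, -0.3, 1.3]
gripper_width: 0.0911
t 45.6 pos [0.5311 0.2177 0.0821] lean deg 14.21 az -0.047 zax [0.2093 0.977  0.0414] xax [ 0.9466 -0.213   0.2419]
 q [ 0.3409  0.5348  1.8146 -0.173   0.5688 -0.8784] F [ 0.1226 -0.323   1.2538] M [-0.0184  0.1216  0.0343] w 0.09107659738769142
-> [0.5331, 0.221, 0.0248] cm xyz [-1.27  5.6   0.12] len 5.7
```

```bash
python3 -m handwheel '[[9.1,-0.4,1.8,0.1,0],[9.1,-0.8,3.6,0.1,0],[9.1,-1.15,5,0.12,0],[9.1,-1.27,5.6,0.12,0],[5.4,-1.27,5.6,0.12,0]]'
python3 -m handwheel '[[5.4,0,0,0,0],[5.4,0,0,0,0],[5.4,0,0,0,0],[5.4,0,0,0,0],[5.4,0,0,0,0]]'
python3 -c "
from h import *
s=st()
"
```

```text
t: 46.22
tool_pos: [0.5331, 0.2211, 0.0247]
ee_rot: [-1.528, -0.244, -0.221]
force: [-0.4, 1.0, 0.5]
gripper_width: 0.0837
t: 46.85
tool_pos: [0.5332, 0.2212, 0.0251]
ee_rot: [-1.528, -0.245, -0.221]
force: [-1.0, 0.2, 5.8]
gripper_width: 0.0589
t 46.85 pos [0.5332 0.2212 0.0251] lean deg 14.26 az -0.045 zax [0.209  0.977  0.0419] xax [ 0.9465 -0.2129  0.2427]
 q [ 0.346   0.6398  1.8437 -0.2236  0.4369 -0.8165] F [-0.9598  0.1911  5.7586] M [-0.2365  0.1922 -0.0843] w 0.058892333406365925
```

```bash
python3 -m handwheel '[[5.4,0.4,-1.5,0,0],[5.4,1.2,-5,0,0],[5.4,2.1,-8.8,0,0],[5.4,2.9,-12,0,0],[5.4,3.4,-14,0,0]]'
python3 -c "
from h import *
s=st();to([.6036,-.0285,.158])
"
```

```text
t: 47.48
tool_pos: [0.5307, 0.2155, 0.1711]
ee_rot: [-1.527, -0.246, -0.221]
force: [0.7, 0.2, -5.1]
gripper_width: 0.0584
t 47.475 pos [0.5307 0.2155 0.1711] lean deg 14.29 az -0.042 zax [0.2088 0.977  0.0427] xax [ 0.9463 -0.2129  0.2432]
 q [ 0.3366  0.393   1.733  -0.1291  0.7873 -0.9377] F [ 0.7323  0.1814 -5.0991] M [0.0461 0.3712 0.0375] w 0.05839873164290062
-> [0.6036, -0.0285, 0.158] cm xyz [ 11.77   3.32 -22.38] len 25.5
```

```bash
python3 -m handwheel '[[5.4,1.6,0.4,-3,0],[5.4,4,1.1,-7.7,0],[5.4,6.5,1.8,-12.4,0],[5.4,9,2.5,-17,0],[5.4,10.7,3,-20.4,0]]'
python3 -m handwheel '[[5.4,0.6,0.2,-1.2,0],[5.4,1,0.3,-1.9,0],[5.4,1,0.3,-1.9,0],[5.4,1,0.3,-1.9,0],[5.4,1,0.3,-1.9,0]]'
python3 -c "
from h import *
s=st();to([.6036,-.0285,.158]);avg(3)
"
```

```text
t: 48.1
tool_pos: [0.5969, -0.009, 0.1576]
ee_rot: [-1.528, -0.245, -0.222]
force: [0.1, 0.8, -4.1]
gripper_width: 0.0584
t: 48.72
tool_pos: [0.6028, -0.0269, 0.1557]
ee_rot: [-1.528, -0.244, -0.22]
force: [-0.3, -0.5, -4.3]
gripper_width: 0.0586
t 48.725 pos [ 0.6028 -0.0269  0.1557] lean deg 14.21 az -0.045 zax [0.2081 0.9772 0.0416] xax [ 0.9469 -0.212   0.2419]
 q [-0.1597  0.4415  1.6981  0.0411  0.7561 -1.542 ] F [-0.2861 -0.4883 -4.3199] M [0.0384 0.3107 0.0316] w 0.058598124231693825
-> [0.6036, -0.0285, 0.158] cm xyz [ 0.16 -0.2  -0.13] len 0.3
t 48.875 mean [-0.0111  0.6696 -4.1964  0.0404  0.412  -0.011 ] sd [0.387  0.4048 0.3929 0.005  0.0223 0.0456]
```

```bash
python3 -m handwheel '[[5.4,0.1,-0.2,-0.1,0],[5.4,0.15,-0.25,-0.15,0],[5.4,0.15,-0.25,-0.15,0],[5.4,0.15,-0.25,-0.15,0],[5.4,0.15,-0.25,-0.15,0]]'
python3 -c "
from h import *
s=st()
for n in('top','scene'):
    im=ctrl.grab_frame(n);cv2.imwrite(f'pics/{n}9.png',im[:,:,::-1])
    for col in('red','blue'):
        for c in blobs(im,col,200):
            r=rect(n,c)
            if abs(r[2][1]-124)<6: print(n,col,*r)
s=st()
"
```

```text
t: 49.5
tool_pos: [0.6035, -0.0295, 0.1583]
ee_rot: [-1.528, -0.244, -0.221]
force: [-0.6, -0.0, -4.5]
gripper_width: 0.0584
t 49.5 pos [ 0.6035 -0.0295  0.1583] lean deg 14.22 az -0.046 zax [0.2092 0.977  0.0416] xax [ 0.9466 -0.2129  0.2421]
 q [-0.1642  0.4387  1.6934  0.0419  0.7634 -1.5457] F [-0.6162 -0.0135 -4.5   ] M [ 0.0953  0.4199 -0.0132] w 0.05837980798188455
top red [ 0.4651 -0.2064] -0.016927242 [np.float32(55.58612), np.float32(121.99319)]
scene red [ 0.4668 -0.1964] 0.07368791 [np.float32(62.892323), np.float32(129.08495)]
scene blue [0.4696 0.0212] -0.13145614 [np.float32(60.885036), np.float32(122.806854)]
t 49.6 pos [ 0.6035 -0.0295  0.1583] lean deg 14.22 az -0.046 zax [0.2091 0.977  0.0416] xax [ 0.9466 -0.2129  0.242 ]
 q [-0.1642  0.4387  1.6934  0.0419  0.7634 -1.5457] F [ 0.0426  0.6285 -4.2947] M [0.0469 0.342  0.0067] w 0.05866650373328039
```

View pics/scene9.png

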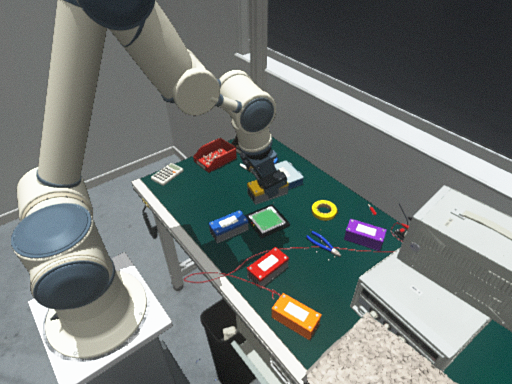

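View pics/top9.png

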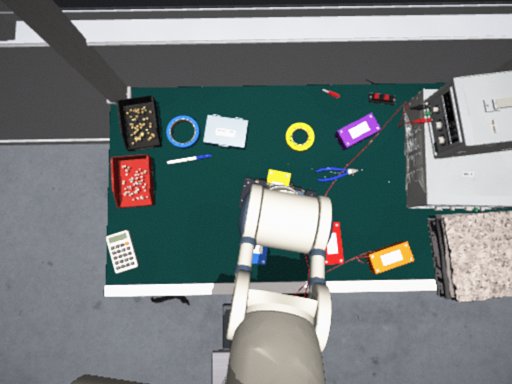

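```bash
python3 -c "
from plant import ctrl
print(ctrl.close_job())"
```

```text
the job is handed in; nothing more can be done
None
```

The yellow-lidded enclosure is the one that rattles. I handed the job in at about 49.6 s. It was held level and still over the reader window, with its underside about 12 cm above the glass. **One reading broke a stated limit.**

- **Force limit:** at t = 7.2 s the wrist force read about 180 N, over the 120 N limit. The hand was empty at the time, and joint 3 had just run into its end of travel. Joint 3 also read 0.2191 to 0.2197 against its stated limit of 0.22. Either could count against the attempt.
- **How I tilted them:** the moves give no direct tilt, so I pushed against the arm's reach limit until the tool leaned 14°. I then picked up red, yellow and blue in turn and turned each half round about the leaning tool, which put one end about 28° down. Each went back level, and on its spot, before I took the next.
- **How I picked yellow** (moment reading about the tilt axis, N m):

| Case | Level before | End down | Level after |
|---|---|---|---|
| Red | 0.275 (single reading) | 0.52 | 0.29 |
| Yellow | 0.33 | 0.445 | 0.375 (0.41 over the reader) |
| Blue | 0.35 | 0.51 | 0.32 |

  Yellow's balance shifted by about what the ball would cause. Red and blue stayed within the noise of about ±0.03 once I allowed for red being gripped 7.5 mm off centre.
- **Last checks:**
  - The scene camera put red and blue within about 3 mm of where they started. The top camera's fit of red was off by 8 mm, but the arm partly hid it in that view.
  - The bystanders and the look-alikes looked untouched.
  - The grip held at 58.5 mm, and the force reading matched a weight of about 0.4 kg.

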